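Clamp a spice jar under the snap-over arm of a jar press

ROBOT

A 6-joint arm with a two-finger parallel gripper is mounted at the origin on a cart in front of the work surface, level with it; the furniture and walls round the work are solid. World frame = base frame: x ahead of the robot, y to its left, z up, the work surface at z = 0. Lengths are in m, angles in degrees, forces in N, time in s.
With the tool pointing down it reaches from about 0.375 to 0.9 m from the base axis. Payload 3.1 kg.
Tool frame: the origin (TCP) lies at the very end of the fingers, on their centre line; the grasp point (between the pads) lies 19 mm behind it; z points along the fingers, y is the line along which they close (so a half turn about z gives the same grasp; the last joint's range is limited). The gripper opens to 87 mm and grips with 3 to 60 N. Pads are 19 mm wide; open, the fingers measure 117 mm over their backs; the gripper's body (75 mm by 190 mm) begins 51 mm behind the grasp point.
Start: joints at [60.017, 30.224, 82.088, -0, 67.689, -10.227], TCP at [0.211, 0.588, 0.223] pointing down, gripper open.
Joint ranges: [-176.69, 176.69], [-43.24, 126.21], [12.49, 139.97], [-82, 262], [0, 151.66], [-163.58, 163.58]. Speed limits (degrees/s): [159.86, 159.86, 180, 180, 180, 180].

INTERFACE

Orientations are given as a 3x3 rotation matrix whose columns are the frame's x, y, z axes.
In Python, from rig import bot, imaging gives the robot as it stands.
- The arm moves only by the tool drive_tool, never from a script. Its argument "deltas" is text: rows parted by semicolons, each of 5 numbers parted by spaces: the finger opening in mm, from 0 to 87, then the shift along the world's x, y, z in mm, then the turn about the world's z in rad. In form: jaw dx dy dz twist; .... A call has 1 to 12 rows; each row is the pose to reach, as a shift and turn from the pose commanded when the call began; what a row does not reach only later rows make up. A row lasts 1/10 s, in which the tool goes at most 50 mm and 8.59 degrees, less where a joint would pass 70% of its speed; a pose out of reach is approached as far as the arm can. A call with a gripper value outside its range is refused whole. The fingers move at their own pace and stop on an object; the grip force is fixed at half the most. Time passes only in rows, so rows that repeat a pose let the fingers close. It gives the time, the measured TCP pose, the force, the opening and the grip force at its end, in the units of the state.
- bot.read_state(): the state, without advancing time (a new reading comes with each control period).
- imaging.capture(name): name is "side" or "top"; returns the picture (400x640x3 uint8, red, green, blue); there is no depth.
- imaging.camera_model(name): a dict with "fx", "fy", "cx", "cy" (pixels), "T" (4x4, takes a point from camera to world coordinates). Camera axes: x right, y down, z forward; pixel columns grow to the right and rows downward; lengths in m; the calibration is good to about 2 mm. A picture is of the moment at which its call begins. camera_model takes no time and is no camera call.
- bot.hand_in(): hands the job in; it is judged then, once.
The state is a dict: "time_s": time; "joint_positions": joint angles; "qvel": joint speeds; "tau": joint torques, N m; "position": TCP position; "tcp_rot": TCP orientation; "force": force on the tool from outside, world axes, zero at the start; "moment": the same for the moment, N m; "opening": opening from 0.0 (shut) to 1.0 (fully open); "grasp_force": force on a finger pad.
Only numpy, scipy, OpenCV 4.12 (cv2) and the standard library are available. Lean on these libraries where they do the work, as an engineer would, in place of code of your own. Each camera call takes 0.05 s, during which the arm holds its last target. There are 200 camera calls.

TASK

Stand the spice jar upright in the cup of the jar press and let go of it, then press the red ball of the thumb lever down slowly until the hold-down arm snaps over and its rubber pad springs onto the jar's cap. Work the arm only by its thumb lever, never by the arm or pad itself, do not keep pushing once it has gone over (over 15 N is too much for it), and do not drop the jar or disturb the things around.

Things in the scene. Friction and masses are not known exactly. Their poses are not given: they have to be found in the camera images.
- jar: Spice jar, clear glass with red label and round dark brown cap, 44 mm diameter, 96 mm high (cap: top 21 mm), 0.11 kg, loose, standing upright. Origin: centre of its underside, z up.
- seal_stand: Jar press: white plate 218x104 mm, top 12 mm up, fixed. Origin at the worktop under the cup's axis. Its x points from the cup to the steel post (148 mm off, radius 8, 180 high), y to the lever's side. Round grey cup: inside radius 25 mm, outside 30, rim 34 mm up. The black head on the post carries the hinge, which runs along y at x = 115 mm.
- cup_floor (a point): Centre of the cup's floor, 12 mm above the worktop, on the plate; the jar's origin comes here. Axes as seal_stand. Keep the gripper clear of the parked arm: its pad's top is 118 mm above the hinge and up to 265 mm above the worktop, 73 mm behind the cup's axis (x).
- thumb_lever (a joint): Rocker angle, rad: 0 = arm parked up (69 deg above level), about 0.9 = snap point, after that a spring throws it over; rests on a jar's cap at 1.1 to 1.5. Arm (115 mm, black pad of radius 11 at its end) swings in the plane y = 0. Lever: 34 mm from hinge to centre of a red ball (radius 9) at y = 70 mm; it points to the cup, 0.5 rad above level at angle 0, and sinks as the angle grows.
- post_foot (a point): Where the steel post meets the plate: seal_stand x = 148 mm, y = 0, 12 mm up. The head slides on this post and is set by hand to a new height each time, which is NOT reported: hinge 112 to 147 mm above the worktop; find the ball by touch. Tipping takes about 8 N at first, less and less, and 0 at the snap point; pressing on after that jams the arm on the cap and the force shoots up.
- onion: Red onion, 65 mm across, 71 mm high, bystander to leave alone. Origin: centre of its underside.
- cream_jug: White cream jug, 67x103 mm, 85 mm high, bystander to leave alone. Origin: centre of its underside.
- kitchen_timer: Cream kitchen timer, 65 mm diameter, 47 mm high, bystander to leave alone. Origin: centre of its underside.
Mind the look-alikes: they are no part of the job. There is more than one size of the jar; the job needs the larger.

How it is judged (in metres and radians):
On the way, in this order (a step that is already met when the one before it is completed fails the run):
1. the jar stands in the cup, let go, with the arm still parked (horizontal distance between jar and cup_floor below 0.006 m and z of jar in the frame of cup_floor between -0.004 and 0.004 m and angle between jar's own z axis and vertical below 0.1 rad and contact force between the fingers and jar below 0.1 N and value of joint thumb_lever below 0.3 rad), for 0.2 s.
2. the arm has snapped over and its pad presses on the jar (value of joint thumb_lever above 1 rad and contact force between jar and thumb_lever_c3 above 0.2 N), for 0.2 s.
At the end, for the whole second after the job is handed in: The jar stands upright (within 0.1 rad) on the floor of the cup (within 6 mm of its centre and 4 mm of its floor), the arm has gone over (angle above 1.0) and its pad presses on the jar with more than 0.2 N; all at rest (all of step 2 and horizontal distance between jar and cup_floor below 0.006 m and z of jar in the frame of cup_floor between -0.004 and 0.004 m and angle between jar's own z axis and vertical below 0.1 rad and linear speed of jar below 0.02 m/s and velocity of joint thumb_lever below 0.1 rad/s); the robot touches nothing.
It fails at once if anything presses on the lever or the arm with more than 15 N (contact force between anything else and thumb_lever above 15 N).
It fails at once if the hold-down arm or its pad is pushed by the robot (contact force between any of the fingers, the arm and thumb_lever_c2 above 1.5 N or contact force between any of the fingers, the arm and thumb_lever_c3 above 1.5 N).
It fails at once if the jar is dropped (contact force between the fingers and jar below 0.1 N and linear speed of jar above 0.6 m/s).
It fails at once if the onion, the cream jug or the kitchen timer is moved by more than 30 mm (distance of any of onion, cream_jug, kitchen_timer from where it was at the start of the episode above 0.03 m).
It also fails if it takes over 64 s, if anything falls off the work surface, if the arm or the gripper's body presses on something with over 40 N, if the wrist force passes 120 N, or if a joint passes its speed limit or range.

## Working session

There is one attempt and no reset: what is moved stays moved. The work goes in short steps, Python scripts to look and compute and a tool call to move; the robot and the scene stay as the last step left them, time stands still between calls to the robot, and variables do not carry over. Pictures are saved under pics/ and viewed, at most 10 in all, crops included, and the job is handed in when it is done.

Besides the shell and the picture viewer there is one more tool, called after ">>>" by a JSON object that holds its "fn" and its "kwargs", one argument or row to a line. drive_tool: Moves the arm, as the interface text tells. Its arguments: {"type":"object","properties":{"deltas":{"type":"string"}},"required":["deltas"]}

```bash
mkdir -p pics; ls; python3 - <<'E'
from rig import bot, imaging
import cv2,numpy as np
for n in("side","top"):
    im=imaging.capture(n); np.save(f"pics/{n}0.npy",im); cv2.imwrite(f"pics/{n}0.png",im[:,:,::-1])
    m=imaging.camera_model(n); print(n,m["fx"],m["fy"],m["cx"],m["cy"]);print(np.round(m["T"],4))
s=bot.read_state();print(s)
E
```

```text
pics
side 396.46869032715324 396.46869032715324 314.80518816684446 202.53462169794233
[[ 0.8886 -0.2965  0.35    0.2307]
 [-0.4584 -0.6016  0.6542 -0.5134]
 [ 0.0166 -0.7417 -0.6705  0.7588]
 [ 0.      0.      0.      1.    ]]
top 460.80224137924523 460.80224137924523 313.22980226936403 199.89055975394612
[[-0.0026 -0.9844  0.1757  0.4239]
 [-0.9996  0.0074  0.0269  0.1032]
 [-0.0278 -0.1755 -0.9841  0.9996]
 [ 0.      0.      0.      1.    ]]
{'time_s': 0.1, 'joint_positions': array([ 6.00177987e+01,  3.02756965e+01,  8.21485991e+01, -8.75946916e-04,
        6.76890410e+01, -1.02288266e+01]), 'qvel': array([ 0.01053963, -0.05881777, -0.2975015 , -0.00541918, -0.0947721 ,
        0.00716029]), 'tau': array([-2.92110008e-04, -4.40984774e+01, -1.77150339e+01,  6.34546462e-02,
        5.33878268e-02, -1.80129950e-05]), 'position': array([0.21089195, 0.58764864, 0.2216499 ]), 'tcp_rot': array([[-9.41157912e-01,  3.37965726e-01, -9.76264948e-04],
       [ 3.37966968e-01,  9.41156400e-01, -1.72045675e-03],
       [ 3.37362589e-04, -1.94916679e-03, -9.99998043e-01]]), 'force': array([ 0.63680835, -0.22474307, -0.41488324]), 'moment': array([-0.01851332,  0.00489704, -0.00642861]), 'grasp_force': 0.0, 'opening': 0.998573958239353}
```

View pics/side0.png

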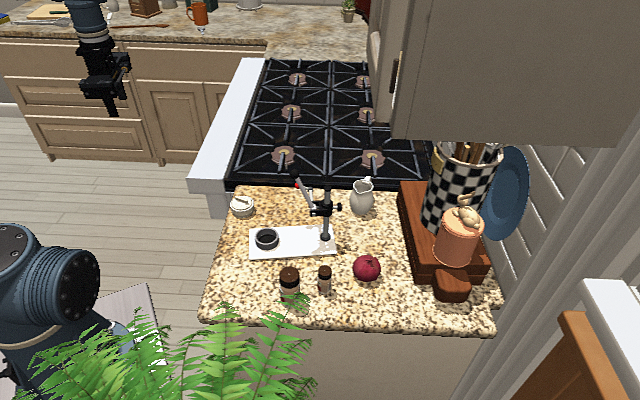

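View pics/top0.png

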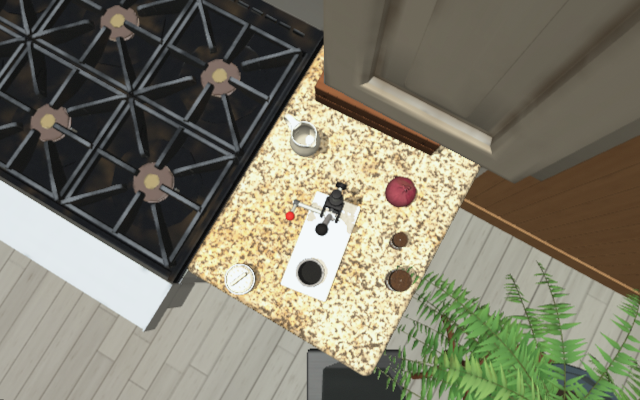

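Side view: the larger jar is at (289,280) and a smaller look-alike at (324,278). In the top view they are at (400,280) and (400,240). The press cup is at (311,272) top, the red ball at (290,216) top, the timer at (240,278), the onion at (401,191) and the jug at (303,138). I choose the larger jar, at top (400,280). Next I'll check it in a crop and measure.

```bash
cat > h.py <<'E'
import numpy as np,cv2
from rig import bot,imaging
def ray(n,u,v):
    m=imaging.camera_model(n);T=np.array(m["T"])
    d=T[:3,:3]@np.array([(u-m["cx"])/m["fx"],(v-m["cy"])/m["fy"],1.]);return T[:3,3],d/np.linalg.norm(d)
def onz(n,uv,z):
    o,d=ray(n,*uv);return o+d*(z-o[2])/d[2]
def tri(a,b):
    (o,d),(p,e)=ray("side",*a),ray("top",*b)
    s=np.linalg.lstsq(np.c_[d,-e],p-o,rcond=None)[0];A=o+s[0]*d;B=p+s[1]*e
    return (A+B)/2,np.linalg.norm(A-B)
def proj(n,P):
    m=imaging.camera_model(n);T=np.array(m["T"]);q=T[:3,:3].T@(np.array(P)-T[:3,3])
    return np.array([m["fx"]*q[0]/q[2]+m["cx"],m["fy"]*q[1]/q[2]+m["cy"]])
def blobs(mask,roi,amin=15):
    x0,y0,x1,y1=roi;k=np.zeros(mask.shape,np.uint8);k[y0:y1,x0:x1]=mask[y0:y1,x0:x1]
    c,_=cv2.findContours(k,cv2.RETR_EXTERNAL,cv2.CHAIN_APPROX_NONE)
    return sorted([q for q in c if cv2.contourArea(q)>=amin],key=cv2.contourArea,reverse=True)
E
python3 - <<'E'
from h import *
t=np.load("pics/top0.npy");s=np.load("pics/side0.npy")
def red(i): h=cv2.cvtColor(i,cv2.COLOR_RGB2HSV);return ((h[...,1]>200)&(h[...,2]>150)&((h[...,0]<8)|(h[...,0]>172))).astype(np.uint8)
def dark(i,T=75): return (i.max(2)<T+0).astype(np.uint8)
def rep(name,n,mask,roi,z):
    for c in blobs(mask,roi)[:3]:
        (u,v),r=cv2.minEnclosingCircle(c);b=cv2.boundingRect(c);cen=(b[0]+b[2]/2-.5,b[1]+b[3]/2-.5)
        print(name,np.round(cen,1),b,round(r,1),cv2.contourArea(c),np.round(onz(n,cen,z),4))
rep("capL","top",dark(t,100),(380,262,418,300),.096)
rep("capS","top",dark(t,100),(385,228,415,252),.08)
rep("cup","top",dark(t,110),(290,252,335,292),.034)
rep("ball","top",red(t),(275,200,305,230),.14)
rep("ballside","side",red(s),(280,170,305,200),.14)
w=((t.min(2)>195)&(np.ptp(t.astype(int),axis=2)<22)).astype(np.uint8)
w=cv2.morphologyEx(w,cv2.MORPH_OPEN,np.ones((3,3)))
c=blobs(w,(270,180,370,310))[0];R=cv2.minAreaRect(c);P=cv2.boxPoints(R);print(R);print(np.array([onz("top",p,.012) for p in P]).round(4))
A=cv2.resize(t[170:310,225:425][:,:,::-1],None,fx=4,fy=4,interpolation=2)
cv2.imwrite("pics/c1.png",A)
B=cv2.resize(s[160:310,230:390][:,:,::-1],None,fx=4,fy=4,interpolation=2);cv2.imwrite("pics/c2.png",B)
E
```

```text
capL [398. 280.] (386, 270, 25, 21) 12.5 359.0 [ 0.4274 -0.0348  0.096 ]
capS [399.  239.5] (392, 233, 15, 14) 7.5 149.0 [ 0.5068 -0.042   0.08  ]
cup [309.5 272.5] (298, 261, 24, 24) 11.9 409.5 [0.4435 0.1377 0.034 ]
((317.0037536621094, 253.91319274902344), (48.4608039855957, 83.62510681152344), 20.924503326416016)
[[0.4194 0.2021 0.012 ]
 [0.5863 0.1388 0.012 ]
 [0.5478 0.0413 0.012 ]
 [0.3836 0.1067 0.012 ]]
```

View pics/c1.png

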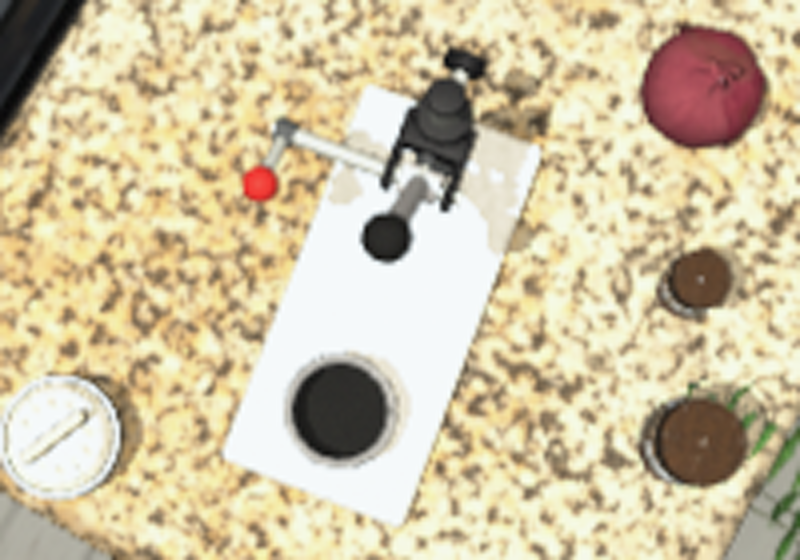

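View pics/c2.png

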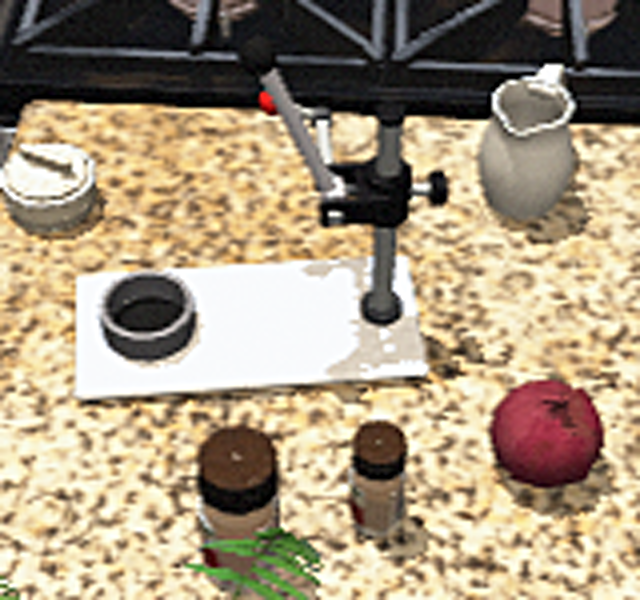

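Crops confirm the choice: the larger jar's cap centre is at top (400.2,280.2), about 22 px across. The small jar is at (400,240). The ball is at top (290,216), side (297,185), and the pad at top (321.5,229).

```bash
python3 - <<'E'
from h import *
t=np.load("pics/top0.npy");s=np.load("pics/side0.npy")
def red(i,a,b): 
    i=i.astype(int);return ((i[...,0]>110)&(i[...,1]<70)&(i[...,2]<70)).astype(np.uint8)
for n,i,roi in(("top",t,(280,205,300,228)),("side",s,(288,176,306,196))):
    for c in blobs(red(i,0,0),roi,5)[:2]: M=cv2.moments(c);print("ball",n,M["m10"]/M["m00"],M["m01"]/M["m00"],cv2.boundingRect(c))
cap=onz("top",(400.2,280.2),.096);cup=np.array([.4435,.1377,.034])
print("cap",cap, "side pred",proj("side",cap),"crop",(proj("side",cap)-[230,160])*4+1.5)
# side-based: cap centre crop(238,458)
sc=onz("side",((238-1.5)/4+230,(458-1.5)/4+160),.096);print("cap side",sc)
print("cup side",onz("side",((148-1.5)/4+230,(306-1.5)/4+160),.034))
a=np.radians(-20.7);X=np.array([np.cos(a),np.sin(a),0]);Y=np.array([-X[1],X[0],0]);o=cup*[1,1,0]
f=o+148*X/1000+[0,0,.012];print("foot",f,"side crop",(proj("side",f)-[230,160])*4+1.5,"top crop",(proj("top",f)-[225,170])*4+1.5)
for h in(.112,.12,.13,.14,.147):
    b=o+.0852*X+.07*Y+[0,0,h+.0163];pd=o+(.115-.115*np.cos(1.204))*X+[0,0,h+.115*np.sin(1.204)]
    print(h,b.round(4),proj("side",b).round(1),proj("top",b).round(1),"pad",proj("side",pd).round(1),proj("top",pd).round(1))
print("tri",tri((296.7,185.2),(290,216)))
E
```

```text
ball top 289.49794238683126 215.60082304526745 (286, 212, 8, 8)
ball side 296.19047619047615 184.92857142857142 (295, 183, 4, 5)
cap [ 0.4270377  -0.03898682  0.096     ] side pred [288.80117558 273.81734228] crop [236.70470232 456.76936913]
cap side [ 0.42730868 -0.04001002  0.096     ]
cup side [0.44450069 0.13612173 0.034     ]
foot [0.58194572 0.08538572 0.012     ] side crop [380.1441527  311.59676751] top crop [437.1202009  153.48434725]
0.112 [0.5479 0.1731 0.1283] [297.4 186.7] [289.2 216.3] pad [294.3 175.4] [320.9 229.1]
0.12 [0.5479 0.1731 0.1363] [297.3 184.2] [288.9 215.7] pad [294.2 172.6] [320.8 228.6]
0.13 [0.5479 0.1731 0.1463] [297.3 181. ] [288.4 214.9] pad [294.1 168.9] [320.8 227.9]
0.14 [0.5479 0.1731 0.1563] [297.2 177.8] [288.  214.1] pad [294.  165.2] [320.7 227.2]
0.147 [0.5479 0.1731 0.1633] [297.2 175.6] [287.7 213.6] pad [294.  162.5] [320.6 226.7]
tri (array([0.54649549, 0.17132349, 0.13505554]), np.float64(0.002012649055605468))
```

>>> {"fn": "drive_tool", "kwargs": {
  "deltas": "87 26 -38 0 0;87 52 -76 0 0;87 78 -114 0 0;87 104 -152 0 0;87 129 -188 0 0;87 148 -225 0 0;87 165 -262 0 0;87 180 -300 0 0;87 190 -340 0 0;87 198 -380 0 0;87 204 -420 0 -0.01;87 208 -460 0 -0.016"
}}

```text
time_s: 1.3
position: [0.4194, 0.1266, 0.2224]
tcp_rot: [[-0.936, 0.353, 0.0], [0.353, 0.936, -0.0], [-0.0, 0.0, -1.0]]
force: [1.4, -0.6, 0.7]
opening: 0.998
grasp_force: 0.0
```

>>> {"fn": "drive_tool", "kwargs": {
  "deltas": "87 2 -42 0 0;87 4 -84 0 0;87 6 -126 0 0;87 8 -168 0 0;87 8 -168 0 0;87 8 -168 -40 0;87 8 -168 -80 0;87 8 -168 -110 0;87 8 -168 -110 0"
}}

```text
time_s: 2.2
position: [0.4242, -0.0381, 0.1096]
tcp_rot: [[-0.936, 0.353, -0.009], [0.353, 0.936, 0.003], [0.009, 0.0, -1.0]]
force: [-0.9, 0.1, -0.0]
opening: 0.999
grasp_force: 0.0
```

```bash
python3 - <<'E'
from h import *
s=imaging.capture("side");t=imaging.capture("top");print(bot.read_state()["position"])
A=cv2.resize(s[210:310,220:380][:,:,::-1],None,fx=4,fy=4);B=cv2.resize(t[210:330,330:450][:,:,::-1],None,fx=3.334,fy=3.334)[:400]
cv2.imwrite("pics/g1.png",A)
E
```

```text
[ 0.42692059 -0.03910473  0.11250653]
```

View pics/g1.png

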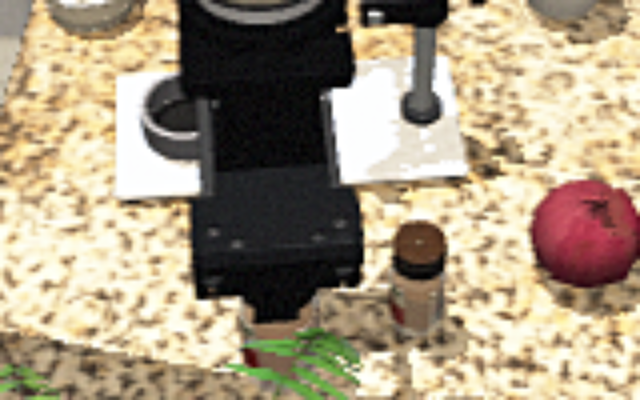

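The gripper sits centred over the large jar (crop (283,345)) and the small jar at (418,270) is clear. Descend and grasp.

>>> {"fn": "drive_tool", "kwargs": {
  "deltas": "87 0 0 -25 0;87 0 0 -50 0;87 0 0 -70 0;87 0 0 -70 0;87 0 0 -70 0;40 0 0 -70 0;40 0 0 -70 0;40 0 0 -70 0;40 0 0 -70 0;40 0 0 -70 0;40 0 0 -70 0;40 0 0 -70 0"
}}

```text
time_s: 3.5
position: [0.4272, -0.0398, 0.0425]
tcp_rot: [[-0.936, 0.353, -0.0], [0.353, 0.936, -0.0], [0.0, -0.0, -1.0]]
force: [1.2, 0.2, -0.4]
opening: 0.488
grasp_force: 10.5
```

>>> {"fn": "drive_tool", "kwargs": {
  "deltas": "30 0 0 0 0;30 0 0 0 0;30 0 0 10 0;30 0 0 30 0;30 0 0 50 0;30 0 0 60 0;30 0 0 60 0"
}}

```text
time_s: 4.2
position: [0.4281, -0.04, 0.1039]
tcp_rot: [[-0.936, 0.353, 0.003], [0.353, 0.936, -0.001], [-0.003, 0.0, -1.0]]
force: [-0.2, -0.2, -2.2]
opening: 0.487
grasp_force: 30.0
```

>>> {"fn": "drive_tool", "kwargs": {
  "deltas": "30 1 15 0 0;30 3 40 0 0;30 6 70 0 0;30 10 100 0 0;30 13 130 0 0;30 15 155 0 0;30 16 170 0 0;30 17 176 0 0;30 17 176 0 0;30 17 176 0 0;30 17 176 0 0"
}}

```text
time_s: 5.3
position: [0.4441, 0.1354, 0.1024]
tcp_rot: [[-0.935, 0.354, -0.001], [0.354, 0.935, -0.0], [0.001, -0.0, -1.0]]
force: [0.9, -0.8, -0.2]
opening: 0.487
grasp_force: 30.0
```

```bash
python3 - <<'E'
from h import *
s=imaging.capture("side");t=imaging.capture("top");S=bot.read_state();print(S["position"],S["opening"],S["grasp_force"])
A=cv2.resize(s[160:280,220:360][:,:,::-1],None,fx=5,fy=5,interpolation=2)
cv2.imwrite("pics/g2.png",A)
c=np.array([.444,.137,.034])
p=S["position"].copy();p[2]-=.0425
print("cup",(proj("side",c)-[220,160])*5+2,"jar base",(proj("side",p)-[220,160])*5+2)
E
```

```text
[0.44420238 0.13545918 0.10251217] 0.4894493844111851 29.98543533438351
cup [233.51886297 381.79314567] jar base [231.61415095 347.219778  ]
```

View pics/g2.png

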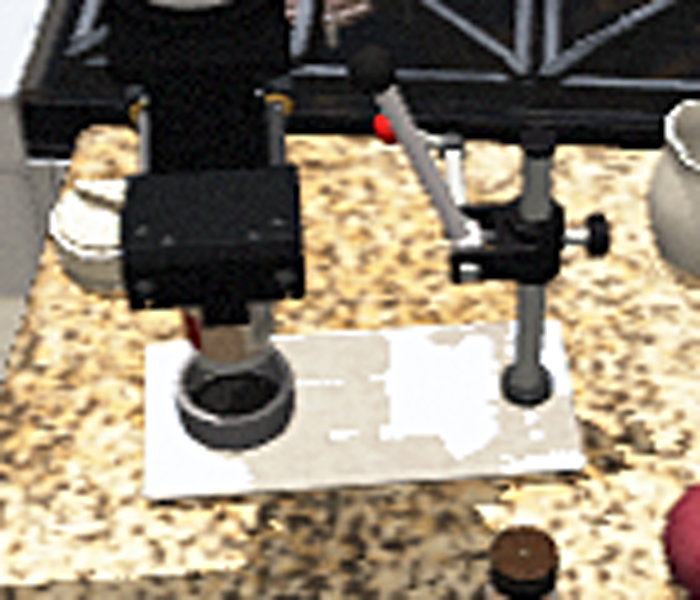

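The jar hangs over the cup: its base is at crop (231,347), the cup rim centre about (236,383) and the parked arm is well clear. Lower with a 1.5 mm y correction.

>>> {"fn": "drive_tool", "kwargs": {
  "deltas": "30 0.5 1.5 0 0;30 0.5 1.5 -10 0;30 0.5 1.5 -20 0;30 0.5 1.5 -26 0;30 0.5 1.5 -30 0;30 0.5 1.5 -34 0;30 0.5 1.5 -34 0"
}}

```text
time_s: 6.1
position: [0.4444, 0.1377, 0.0679]
tcp_rot: [[-0.936, 0.353, -0.001], [0.353, 0.936, -0.0], [0.001, -0.0, -1.0]]
force: [-0.2, -0.2, 0.0]
opening: 0.49
grasp_force: 30.0
```

>>> {"fn": "drive_tool", "kwargs": {
  "deltas": "30 0 0 -4 0;30 0 0 -8 0;30 0 0 -10 0;30 0 0 -12 0;30 0 0 -13 0;30 0 0 -13 0;30 0 0 -13 0"
}}

```text
time_s: 6.8
position: [0.4448, 0.1377, 0.0556]
tcp_rot: [[-0.936, 0.353, 0.0], [0.353, 0.936, 0.0], [-0.0, 0.0, -1.0]]
force: [0.5, 0.4, -0.2]
opening: 0.485
grasp_force: 30.0
```

>>> {"fn": "drive_tool", "kwargs": {
  "deltas": "30 0 0 -0.5 0;30 0 0 -1 0;30 0 0 -1.5 0;30 0 0 -1.5 0;30 0 0 -1.5 0"
}}

```text
time_s: 7.3
position: [0.4448, 0.1377, 0.0545]
tcp_rot: [[-0.936, 0.353, 0.0], [0.353, 0.936, -0.0], [-0.0, 0.0, -1.0]]
force: [-1.0, -1.0, 5.3]
opening: 0.485
grasp_force: 30.0
```

Floor contact (5 N) at the expected height. Release.

>>> {"fn": "drive_tool", "kwargs": {
  "deltas": "50 0 0 0 0;60 0 0 0 0;75 0 0 0 0;87 0 0 0 0;87 0 0 0 0;87 0 0 0 0;87 0 0 20 0;87 0 0 50 0;87 0 0 85 0;87 -10 0 120 0;87 -20 0 150 0;87 -20 0 150 0"
}}

```text
time_s: 8.5
position: [0.4256, 0.138, 0.2073]
tcp_rot: [[-0.936, 0.353, 0.007], [0.353, 0.936, 0.001], [-0.006, 0.003, -1.0]]
force: [0.8, 0.7, -0.4]
opening: 0.993
grasp_force: 0.0
```

```bash
python3 - <<'E'
from h import *
s=imaging.capture("side");S=bot.read_state();print(S["position"],S["opening"],S["force"])
cv2.imwrite("pics/g3.png",cv2.resize(s[140:280,220:360][:,:,::-1],None,fx=4,fy=4,interpolation=2))
print("cap pred",(proj("side",[.444,.137,.108])-[220,140])*4+1.5)
E
```

```text
[0.42534016 0.13787658 0.2056549 ] 0.9972016047751235 [ 0.07993433 -0.13389697 -0.99853909]
cap pred [178.51919106 299.46822191]
```

View pics/g3.png

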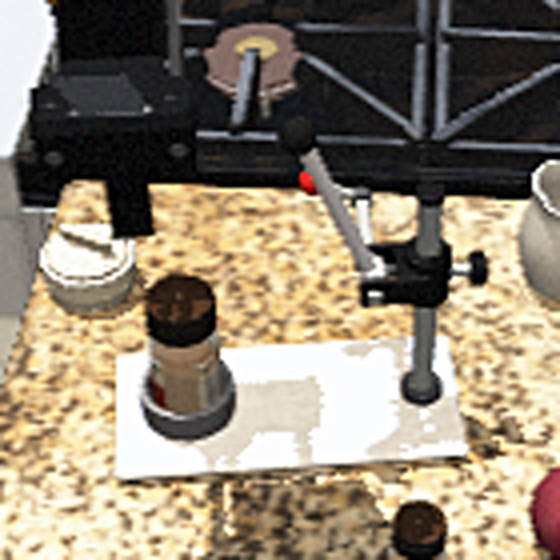

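The jar stands upright in the cup with its cap at crop (181,297), against a predicted (179,299). The arm is still parked. Next: close the fingers, rise and turn 90° so the body clears the arm.

```bash
python3 -c "
from rig import bot
print(bot.read_state()['joint_positions'])"
```

```text
[ 3.58561480e+00  1.79944910e+01  1.07955211e+02  1.37795909e-03
  5.37926865e+01 -6.57570030e+01]
```

>>> {"fn": "drive_tool", "kwargs": {
  "deltas": "0 0 0 15 0;0 0 0 30 0;0 0 0 46 0;0 0 0 46 0;0 0 0 46 0;0 0 0 46 0"
}}

```text
time_s: 9.15
position: [0.4239, 0.1376, 0.2486]
tcp_rot: [[-0.936, 0.353, -0.003], [0.353, 0.936, -0.0], [0.003, -0.001, -1.0]]
force: [-0.1, 0.1, -0.5]
opening: 0.537
grasp_force: 0.0
```

>>> {"fn": "drive_tool", "kwargs": {
  "deltas": "0 0 0 0 -0.14;0 0 0 0 -0.28;0 0 0 0 -0.42;0 0 0 0 -0.56;0 0 0 0 -0.70;0 0 0 0 -0.84;0 0 0 0 -0.98;0 0 0 0 -1.12;0 0 0 0 -1.26;0 0 0 0 -1.40;0 0 0 0 -1.54;0 0 0 0 -1.57"
}}

```text
time_s: 10.35
position: [0.4242, 0.1376, 0.249]
tcp_rot: [[0.354, 0.935, -0.002], [0.935, -0.354, -0.0], [-0.001, -0.002, -1.0]]
force: [0.2, 0.8, 0.3]
opening: 0.007
grasp_force: 0.0
```

>>> {"fn": "drive_tool", "kwargs": {
  "deltas": "0 20 15 0 0;0 50 25 0 0;0 80 31 0 0;0 105 35 0 0;0 119 36 0 0;0 119 36 0 0;0 119 36 0 0"
}}

```text
time_s: 11.05
position: [0.5426, 0.1736, 0.2489]
tcp_rot: [[0.351, 0.936, -0.003], [0.936, -0.351, -0.0], [-0.001, -0.003, -1.0]]
force: [-0.3, -0.2, -0.0]
opening: 0.001
grasp_force: 0.0
```

>>> {"fn": "drive_tool", "kwargs": {
  "deltas": "0 0 0 -25 0;0 0 0 -50 0;0 0 0 -70 0;0 0 0 -85 0;0 0 0 -91 0;0 0 0 -94 0;0 0 0 -94 0"
}}

```text
time_s: 11.75
position: [0.5434, 0.1737, 0.1563]
tcp_rot: [[0.352, 0.936, -0.0], [0.936, -0.352, -0.0], [-0.0, -0.0, -1.0]]
force: [0.3, 0.2, -0.8]
opening: 0.003
grasp_force: 0.0
```

```bash
python3 - <<'E'
from h import *
s=imaging.capture("side");S=bot.read_state();print(S["position"],S["force"])
cv2.imwrite("pics/g4.png",cv2.resize(s[110:260,230:380][:,:,::-1],None,fx=4,fy=4,interpolation=2))
E
```

```text
[0.5438668  0.17376034 0.15670038] [0.75066066 0.64787051 0.47745536]
```

View pics/g4.png

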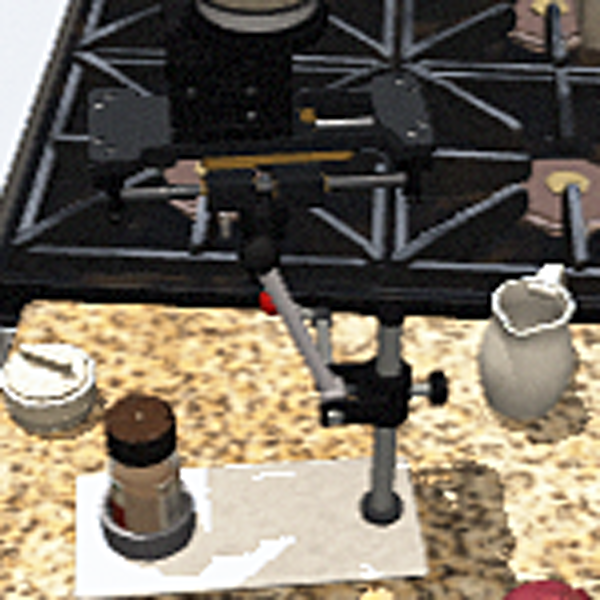

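The shut fingers are over the red ball at crop (268,300), and the pad at (260,250) is in front and clear. Feel downward at 1 mm per row.

>>> {"fn": "drive_tool", "kwargs": {
  "deltas": "0 0 0 -1 0;0 0 0 -2 0;0 0 0 -3 0;0 0 0 -4 0;0 0 0 -5 0;0 0 0 -6 0;0 0 0 -7 0;0 0 0 -8 0;0 0 0 -9 0;0 0 0 -10 0"
}}

```text
time_s: 12.8
position: [0.5437, 0.1737, 0.1459]
tcp_rot: [[0.352, 0.936, -0.0], [0.936, -0.352, 0.0], [0.0, -0.0, -1.0]]
force: [1.1, 0.6, 0.3]
opening: 0.008
grasp_force: 0.0
```

>>> {"fn": "drive_tool", "kwargs": {
  "deltas": "0 0 0 -1 0;0 0 0 -2 0;0 0 0 -3 0;0 0 0 -3 0"
}}

```text
time_s: 13.2
position: [0.5436, 0.1737, 0.1429]
tcp_rot: [[0.352, 0.936, -0.0], [0.936, -0.352, -0.0], [-0.0, -0.0, -1.0]]
force: [0.2, -0.3, 0.1]
opening: 0.003
grasp_force: 0.0
```

>>> {"fn": "drive_tool", "kwargs": {
  "deltas": "0 0 0 -1 0;0 0 0 -2 0;0 0 0 -3 0;0 0 0 -3 0"
}}

```text
time_s: 13.6
position: [0.5434, 0.1739, 0.1406]
tcp_rot: [[0.352, 0.936, -0.001], [0.936, -0.352, 0.0], [0.0, -0.001, -1.0]]
force: [-1.2, 1.4, 5.3]
opening: 0.008
grasp_force: 2.6
```

Contact at z ≈ 0.141, so the hinge is at about 0.116 and the snap is expected near TCP z ≈ 0.112. Press slowly.

>>> {"fn": "drive_tool", "kwargs": {
  "deltas": "0 0 0 -0.7 0;0 0 0 -1.4 0;0 0 0 -2 0;0 0 0 -2.5 0;0 0 0 -3 0"
}}

```text
time_s: 14.1
position: [0.5418, 0.1745, 0.1376]
tcp_rot: [[0.353, 0.936, -0.004], [0.936, -0.353, 0.001], [-0.0, -0.004, -1.0]]
force: [-4.9, 2.4, 6.8]
opening: 0.005
grasp_force: 3.8
```

>>> {"fn": "drive_tool", "kwargs": {
  "deltas": "0 -0.8 0.3 -0.7 0;0 -1.6 0.6 -1.4 0;0 -2.2 0.8 -2 0;0 -2.6 1 -2.7 0;0 -3 1.1 -3.4 0;0 -3 1.1 -4 0"
}}

```text
time_s: 14.7
position: [0.5395, 0.1753, 0.1331]
tcp_rot: [[0.353, 0.936, -0.002], [0.936, -0.353, 0.001], [-0.0, -0.003, -1.0]]
force: [-3.1, 2.3, 5.1]
opening: 0.009
grasp_force: 3.1
```

Force is falling as expected; continue.

>>> {"fn": "drive_tool", "kwargs": {
  "deltas": "0 -0.3 0.1 -0.8 0;0 -0.6 0.2 -1.6 0;0 -0.9 0.3 -2.4 0;0 -1 0.4 -3.2 0;0 -1 0.4 -4 0;0 -1 0.4 -4.8 0;0 -1 0.4 -5.6 0;0 -1 0.4 -6.4 0"
}}

```text
time_s: 15.5
position: [0.5378, 0.1757, 0.1261]
tcp_rot: [[0.352, 0.936, -0.004], [0.936, -0.352, 0.001], [-0.001, -0.004, -1.0]]
force: [-4.0, 2.9, 3.6]
opening: 0.003
grasp_force: 2.3
```

>>> {"fn": "drive_tool", "kwargs": {
  "deltas": "0 -0.3 0.1 -0.8 0;0 -0.6 0.2 -1.6 0;0 -0.9 0.3 -2.4 0;0 -1 0.4 -3.2 0;0 -1 0.4 -4 0;0 -1 0.4 -4.8 0;0 -1 0.4 -5.6 0;0 -1 0.4 -6.4 0"
}}

```text
time_s: 16.3
position: [0.539, 0.1755, 0.1202]
tcp_rot: [[0.352, 0.936, 0.001], [0.936, -0.352, -0.0], [0.0, 0.001, -1.0]]
force: [-1.1, -0.3, 1.4]
opening: 0.005
grasp_force: 0.7
```

>>> {"fn": "drive_tool", "kwargs": {
  "deltas": "0 0 0 -0.8 0;0 0 0 -1.6 0;0 0 0 -2.4 0;0 0 0 -3.2 0;0 0 0 -4 0;0 0 0 -4 0"
}}

```text
time_s: 16.9
position: [0.5389, 0.1756, 0.1161]
tcp_rot: [[0.352, 0.936, 0.0], [0.936, -0.352, 0.0], [0.0, 0.0, -1.0]]
force: [-0.4, -1.0, -0.5]
opening: 0.004
grasp_force: 0.2
```

```bash
python3 - <<'E'
from h import *
s=imaging.capture("side");S=bot.read_state();print(S["position"],S["force"])
cv2.imwrite("pics/g5.png",cv2.resize(s[110:260,230:380][:,:,::-1],None,fx=4,fy=4,interpolation=2))
E
```

```text
[0.53897288 0.17560024 0.11619666] [ 0.81505287 -0.19268338  0.35249664]
```

View pics/g5.png

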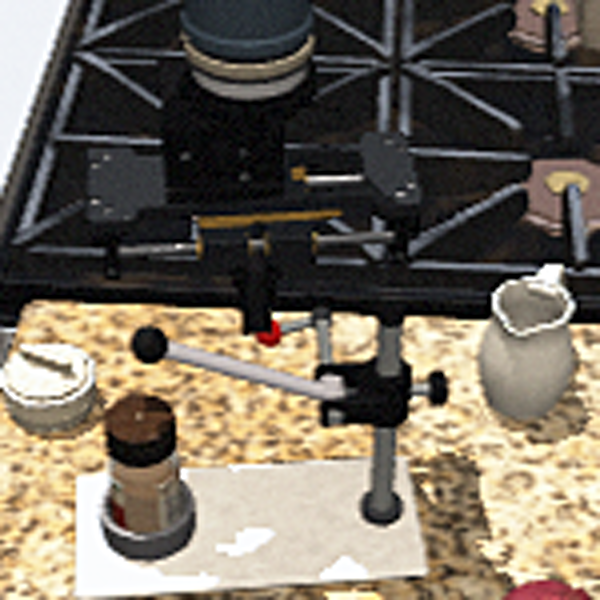

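The arm is nearly down with its pad at crop (150,343), just short of the snap. The finger is still on the ball at (268,333). A few more mm.

>>> {"fn": "drive_tool", "kwargs": {
  "deltas": "0 0.5 -0.2 -0.7 0;0 1 -0.4 -1.4 0;0 1.5 -0.6 -2.1 0;0 2 -0.8 -2.8 0;0 2 -0.8 -3.5 0"
}}

```text
time_s: 17.45
position: [0.541, 0.1748, 0.1127]
tcp_rot: [[0.352, 0.936, 0.0], [0.936, -0.352, -0.0], [0.0, 0.0, -1.0]]
force: [0.5, 0.3, -0.8]
opening: 0.004
grasp_force: 0.0
```

```bash
cat > chk.py <<'E'
from h import *
imaging.capture("side");i=imaging.capture("side").astype(int)
r=((i[...,0]>110)&(i[...,1]<70)&(i[...,2]<70)).astype(np.uint8)
for c in blobs(r,(285,180,310,215),3)[:1]: print("ball",cv2.boundingRect(c))
g=((i.max(2)<60)).astype(np.uint8)
for c in blobs(g,(252,186,285,235),10): print("dark",cv2.boundingRect(c),cv2.contourArea(c))
o=np.array([.4435,.1377,0]);a=np.radians(-20.7);X=np.array([np.cos(a),np.sin(a),0]);Y=np.array([-X[1],X[0],0])
for q in(.8,.9,1.0,1.2,1.3):
    e=1.204-q;print(q,"pad",proj("side",o+X*(.115-.115*np.cos(e))+[0,0,.1157+.115*np.sin(e)]).round(1),"ball",proj("side",o+X*(.115-.034*np.cos(.5-q))+.07*Y+[0,0,.1157+.034*np.sin(.5-q)]).round(1))
S=bot.read_state();print(S["force"])
E
python3 chk.py
```

```text
ball (296, 193, 6, 6)
dark (257, 203, 17, 24) 184.5
0.8 pad [266.4 197.3] ball [296.4 193.7]
0.9 pad [265. 201.] ball [296.9 194.6]
1.0 pad [264.1 204.6] ball [297.5 195.5]
1.2 pad [263.7 211.9] ball [299. 197.]
1.3 pad [264.3 215.4] ball [300.  197.7]
[-0.81048368  0.21576911 -0.36060335]
```

The readings point to the arm having snapped: the pad has merged with the cap at q≈1.1 and there is no force on the tool. Retreat straight up, then look.

>>> {"fn": "drive_tool", "kwargs": {
  "deltas": "0 0 0 5 0;0 0 0 15 0;0 0 0 40 0;0 0 0 70 0;0 0 0 100 0;0 0 0 130 0;0 0 0 130 0;0 0 0 130 0"
}}

```text
time_s: 18.35
position: [0.541, 0.1749, 0.2441]
tcp_rot: [[0.352, 0.936, 0.002], [0.936, -0.352, 0.0], [0.001, 0.002, -1.0]]
force: [0.1, -0.2, -1.2]
opening: 0.006
grasp_force: 0.0
```

```bash
python3 chk.py; python3 - <<'E'
from h import *
s=imaging.capture("side");S=bot.read_state();print(S["position"],S["force"],S["qvel"].round(2))
cv2.imwrite("pics/g6.png",cv2.resize(s[170:260,230:380][:,:,::-1],None,fx=5,fy=5,interpolation=2))
E
```

```text
ball (297, 193, 6, 7)
dark (257, 207, 17, 20) 161.5
0.8 pad [266.4 197.3] ball [296.4 193.7]
0.9 pad [265. 201.] ball [296.9 194.6]
1.0 pad [264.1 204.6] ball [297.5 195.5]
1.2 pad [263.7 211.9] ball [299. 197.]
1.3 pad [264.3 215.4] ball [300.  197.7]
[-0.05729976  0.06927185 -0.01795141]
[0.53964679 0.17466827 0.24159863] [-0.14627889  0.27554301  0.3557553 ] [-0.05  0.6  -0.04  0.01 -0.03 -0.  ]
```

View pics/g6.png

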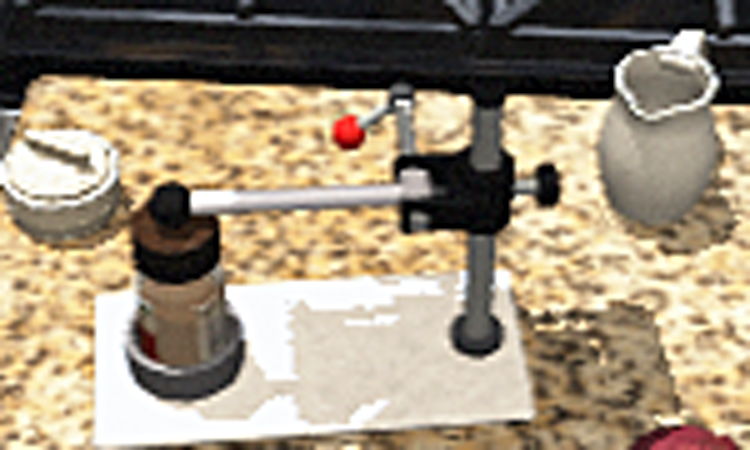

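The pad rests on the cap at crop (172,205), about q 1.17, the jar is upright, and the ball is free at (348,132). Let it settle, then hand in.

>>> {"fn": "drive_tool", "kwargs": {
  "deltas": "0 0 0 10 0;0 0 0 10 0;0 0 0 10 0;0 0 0 10 0;0 0 0 10 0;0 0 0 10 0;0 0 0 10 0;0 0 0 10 0"
}}

```text
time_s: 19.3
position: [0.5407, 0.1748, 0.2527]
tcp_rot: [[0.352, 0.936, -0.0], [0.936, -0.352, 0.0], [-0.0, -0.0, -1.0]]
force: [0.0, -0.2, -0.6]
opening: 0.005
grasp_force: 0.0
```

```bash
python3 chk.py | head -2; python3 -c "
from rig import bot
print(bot.hand_in())"
```

```text
ball (297, 193, 6, 7)
dark (257, 207, 17, 20) 162.5
the job is handed in; nothing more can be done
None
```

The larger jar stands upright in the cup, the arm has snapped over with its pad resting on the cap, the robot is clear of everything, and the job was handed in at about 19 s; hand-in returned no verdict.

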